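# Press a pulley bearing with bench-mounted locking pliers and release

## Task

Press the steel bearing fully home in the black pulley wheel with the bench-mounted locking pliers: squeeze the moving handle gently over centre until it locks and stays shut by itself, and take the hand off it. Then pull the orange release lever so that the pliers spring open and leave the bearing flush, the jaw well clear of it and the lever let go. Work the pliers only by the moving handle and the release lever, never force either of them against its stop (25 N is too much), and do not disturb the other things on the ledge.

Things in the scene. Friction and masses are not known exactly. Their poses are not given: they have to be found in the camera images.
- clamp: locking pliers screwed down on a wooden base plate 280 x 120 x 18 mm, immovable. Origin: centre of the plate's underside; x along the pliers, jaws at +x, handle ends at -x; z up. The pliers lie level, 75 mm above the ledge; tallest part 109 mm. The moving handle is on the +y side and is squeezed towards -y. Under the handles is only the plate, and a post below the fixed handle at x -20 mm.
- fixed_handle (a point): middle of the fixed handle (steel, rubber sleeve), a bar along the clamp's x from clamp x -85 to +75 mm at y -20 mm, 14 mm thick, 16 mm high, 75 mm above the ledge; axes as clamp
- pulley_face (a point): centre of the front face of the black pulley wheel (52 mm across, 12 mm thick, axis level) held in the fixed jaw: clamp x 100, y 0, z 75 mm; the face looks to the clamp's +y; axes as clamp
- handle: moving handle, a bar 12 mm thick, 16 mm high, centred 75 mm above the ledge. Origin at its upright pivot (clamp x 60, y 22 mm); the bar runs along its own -x to 145 mm from the pivot; its own y points outwards, away from the fixed handle. Open, it stands 4 to 19 degrees outwards; it closes by turning towards its own -y. If let go before it locks it springs back part of the way.
- handle_grip (a point): point to push, on the moving handle's centre line 110 mm from its pivot, 75 mm up; axes as handle. Push its outer face. It turns easily, then presses (5 to 12 N); at dead centre the push drops to nearly nothing, and some 4 mm on it meets a hard stop: there it is locked. The locked direction is anywhere within 6.5 degrees of parallel with the fixed handle: feel for it.
- release: orange release lever between the handles, a bar 8 mm thick with an upright tab at its free end. Origin at its pivot (clamp x 45, y -2 mm, 75 mm up); the bar runs along its own -x, parallel with the clamp's x at rest. It is pulled towards the clamp's +y (the moving handle's side), turning at most 0.5 rad (83 mm at the tab) to a hard stop; a light spring brings it back when let go.
- lever_tab (a point): centre of the lever's upright tab, 97 mm up: 18 mm along the lever, 12 mm thick, 67 to 109 mm above the ledge, 167 mm from the lever's pivot. At rest at clamp x -122, y -2 mm, 37 mm beyond both handle ends; pinch or hook it from above. Pliers locked, it moves freely (1 N) for 2 to 55 mm, then some 15 mm more at 3 to 12 N; the pull drops, and up to 10 mm on the handle springs open.
- pad: black rubber-faced spring pad on the ram of the moving jaw, 23 mm across. Origin at the centre of its face, which looks to the clamp's -y, at clamp x 100 mm, 75 mm up. The handle drives it: y = 8 mm with the handle wide open.
- bearing: steel bearing, 22 mm across, stiff in the pulley's bore, facing the pad. Origin at the centre of its face (clamp x 100 mm, 75 mm up), which stands 3.5 to 5 mm proud at first (clamp y 3.5 to 5 mm) and is at clamp y = 0 when home.
- pedal_wrench: bystander: steel pedal wrench 280 mm long, lying flat; origin under its middle
- tire_levers: bystander: three blue plastic tire levers in a clip, 120 x 66 mm; origin under the middle
- mallet: bystander: lying mallet with grey head and rubber tips, handle 220 mm along its -x; origin under the head
- torque_block: bystander: slotted wooden block 60 x 100 x 50 mm with an aluminium torque key standing in it, 141 mm high
- spare_pulley: bystander: spare black pulley wheel 52 mm across, 12 mm thick, lying near the jaws
- bearing_dish: bystander: small aluminium dish 70 mm across, 22 mm high, behind the fixed handle

How it is judged:
By the outcome, as a careful person would: the job done as asked, in the order asked, and still so for the second after the job is handed in, with the robot touching nothing.
It also fails if it takes over 61 s, if anything falls off the work surface, if the arm or the gripper's body presses on something with over 40 N, if the wrist force passes 120 N, or if a joint passes its speed limit or range.

## Robot

A 6-joint arm with a two-finger parallel gripper is mounted at the origin on the work surface. World frame = base frame: x ahead of the robot, y to its left, z up, the work surface at z = 0. Lengths are in mm, angles in rad, forces in N, time in s.
With the tool pointing down it reaches from about 250 to 850 mm from the base axis. Payload 12.5 kg.
Tool frame: the origin (TCP) lies on the mounting face of the last link; the fingertips stand 186 mm ahead of it and the grasp point (between the pads) lies 167 mm ahead of it; z points along the fingers, y is the direction in which the jaws open and shut (so a half turn about z gives the same grasp; the last joint's range is limited). The gripper opens to 93 mm and grips with 3 to 60 N. Pads are 15 mm wide; open, the fingers measure 128 mm over their backs; the gripper's body (75 mm by 188 mm) begins 65 mm behind the grasp point.
Start: joints at [1.084, 0.351, 1.652, -0, 1.139, -0.085], TCP at [215.06, 506.197, 404.733] pointing down, gripper open.
Joint ranges: [-2.75, 2.75], [-0.79, 2.1], [0.01, 2.65], [-1.57, 4.71], [0.07, 3.14], [-2.87, 2.87]. Speed limits (rad/s): [2.22, 2.22, 2.79, 3.14, 3.14, 3.14].

## Interface

Orientations are given as a rotation vector (axis times angle).
In Python, from bench import robot gives the robot as it stands.
- The arm moves only by the shell command python3 -m inch 'ROWS' [FORCE]. ROWS is text: rows parted by semicolons, each of 7 numbers parted by spaces: the opening, from 0 (shut) to 1 (fully open), then the shift along the tool's x, y, z in cm, then the turn, a rotation vector about the tool's x, y, z in rad. In form: gripper dx dy dz wx wy wz; .... A call has 1 to 20 rows; each row shifts and turns the pose as measured when the row begins, along the tool's axes as they then stand; what a row does not reach is not made up. A row lasts 1/10 s, in which the tool goes at most 50 mm and 8.59 degrees, less where a joint would pass 70% of its speed; a pose out of reach is approached as far as the arm can. A call with a gripper value outside its range is refused whole. The fingers move at their own pace and stop on an object; FORCE is the grip in N (left out, the last holds). Time passes only in rows, so rows that do not move let the fingers close. It gives the time, the measured TCP pose, the force and the opening at its end, in the units of the state.
- robot.get_obs(): the state, without advancing time (a new reading comes with each control period).
- robot.read_camera(name): name is "side" or "top"; returns a dict with "frame" (420x560x3 uint8, red, green, blue), "z_map" (420x560 float32, mm along the optical axis (not along the pixel's ray), 0 where there is no reading), "vfov" (degrees; the focal length in pixels is half the picture's height over the tangent of half this angle, whatever the lens; pixels are square), "cx", "cy" (the principal point, pixels), "R" (3x3) and "t" (3): a world point X has camera coordinates R X + t. Camera axes: x right, y down, z forward; pixel columns grow to the right and rows downward; lengths in mm; the calibration is good to about 2 mm. A picture is of the moment at which its call begins.
- robot.sign_off(): hands the job in, once; it reports no verdict.
Trained networks look in a picture, given as the dict that the camera call returned (one of the last four; its "shot" number tells which), for a name from the list of things; names that differ only in an ending like _2 or _b are one class to them, and where a whole thing is asked for, a point or a joint stands for the part that bears it (a point fixed in the world has none). Each returns a list of dicts, best first, with "confidence" (0 to 1); they miss things now and then, are a little off and sometimes report something else, mostly with a low value. They report only what shows in the picture. A call takes as long as a camera call.
- robot.spot_in(name, picture): "rect" ([centre column, centre row, width, height] in pixels, round what is visible of it).
- robot.trace(name, picture): "mask" (420x560 bool, what is visible of it) and "rect" ([centre column, centre row, width, height] in pixels, round what is visible of it).
- robot.landmark_of(name, picture): "uv" ([column, row] in pixels: a listed point, or the origin of a listed thing).
The state is a dict: "t": time; "qpos": joint angles; "joint_velocities": joint speeds; "effort": joint torques, N m; "position": TCP position; "eef_rot": TCP orientation; "wrist_force": force on the tool from outside, world axes, zero at the start; "torque": the same for the moment, N m; "finger_gap": finger opening in mm.
Only numpy, scipy, OpenCV 4.12 (cv2) and the standard library are available. Lean on these libraries where they do the work, as an engineer would, in place of code of your own. Each camera call takes 0.05 s, during which the arm holds its last target.

## Working session

There is one attempt and no reset: what is moved stays moved. The work goes in short steps, Python scripts to look and compute and a shell command to move; the robot and the scene stay as the last step left them, time stands still between calls to the robot, and variables do not carry over. Pictures are saved under pics/ and viewed, and the job is handed in when it is done.

```bash
ls; mkdir -p pics
cat > h.py <<'E'
import numpy as np, cv2
from bench import robot
def snap(name,fn=None):
    p=robot.read_camera(name)
    if fn: cv2.imwrite('pics/'+fn,cv2.cvtColor(p['frame'],cv2.COLOR_RGB2BGR))
    return p
def K(p):
    f=210/np.tan(np.radians(p['vfov'])/2); return f
def proj(p,X):
    c=np.asarray(p['R'])@np.asarray(X,float)+np.asarray(p['t']); f=K(p)
    return np.array([p['cx']+f*c[0]/c[2],p['cy']+f*c[1]/c[2]])
def ray(p,uv):
    f=K(p);R=np.asarray(p['R']);d=R.T@np.array([(uv[0]-p['cx'])/f,(uv[1]-p['cy'])/f,1.]);o=-R.T@np.asarray(p['t']);return o,d
def atz(p,uv,z):
    o,d=ray(p,uv);return o+d*(z-o[2])/d[2]
def depth(p,uv):
    o,d=ray(p,uv);u,v=int(round(uv[0])),int(round(uv[1]));w=p['z_map'][max(v-1,0):v+2,max(u-1,0):u+2];w=w[w>0]
    return o+d*np.median(w) if len(w) else None
def st():
    o=robot.get_obs()
    for k in ('t','qpos','position','eef_rot','wrist_force','torque','finger_gap'): print(k,np.round(o[k],3))
    return o
E
cat > a.py <<'E'
from h import *
o=st()
a=snap('side','s0.png');b=snap('top','t0.png')
for p in (a,b):
    print(p['vfov'],p['cx'],p['cy'],np.round(-np.asarray(p['R']).T@np.asarray(p['t'])),np.asarray(p['R'])[2])
Z=dict(clamp=0,fixed_handle=75,pulley_face=75,handle=75,handle_grip=75,release=75,lever_tab=97,pad=75,bearing=75)
for n,z in Z.items():
    for nm,p in (('s',a),('t',b)):
        for r in robot.landmark_of(n,p)[:2]:
            print(n,nm,round(r['confidence'],2),np.round(r['uv'],1),np.round(atz(p,r['uv'],z),1),depth(p,r['uv']))
E
python3 a.py
```

```text
pics
t 0.0
qpos [ 1.084  0.351  1.652 -0.     1.139 -0.085]
position [215.023 506.087 404.192]
eef_rot [-6.270e-01 -3.078e+00  2.000e-03]
wrist_force [-0.37  -0.115 -0.04 ]
torque [ 0.043 -0.028 -0.005]
finger_gap 93.121
43.60073967682396 276.695901525253 208.09775550003394 [ 338.  817. 1175.] [ 0.1608128  -0.61337304 -0.77324818]
48.32984224338269 279.0273057328074 203.70250207905897 [ 294.  -28. 1325.] [ 0.19863848  0.00715235 -0.98004673]
clamp s 0.72 [275.6 241.7] [552.6   0.6   0. ] [549.01660484  14.20636249  19.5764114 ]
clamp s 0.33 [350.7 246. ] [351.4 -44.6   0. ] [351.19814332 -34.09835669  14.2664707 ]
clamp t 0.95 [271.8 206.3] [554.4   2.4   0. ] [550.83304396   1.96248044  18.21262519]
fixed_handle s 0.93 [273.3 228.5] [556.4  13.5  75. ] [555.02013367  18.72751415  82.13343036]
fixed_handle t 0.57 [265.4 199.6] [558.   18.5  75. ] [556.44086303  18.25224925  82.3503854 ]
pulley_face s 0.85 [312.  225.5] [461.3 -25.4  75. ] [457.94993171  -2.71906852 104.65891943]
pulley_face s 0.25 [276.1 226.5] [551.2   5.1  75. ] [550.74793711   6.81962632  77.38859519]
pulley_face 
[... 495 characters left out ...]
5. ] [610.26279379 -37.08365862  83.46905679]
handle_grip t 0.46 [467.4 200.3] [ 565.7 -531.8   75. ] [ 571.17409799 -541.96866563   49.82544317]
release s 0.63 [293.5 223.9] [509.5 -16.5  75. ] [508.27139055 -10.6120126   82.78211456]
release t 0.74 [270.9 219.7] [502.7   2.3  75. ] [501.34338149   2.11190543  82.99161292]
lever_tab s 0.57 [234.5 217.3] [659.4  23.5  97. ] [687.77787713 -46.56396693   1.76238312]
lever_tab t 0.79 [260.4 153.7] [681.4  34.5  97. ] [ 7.12146168e+02  3.94290748e+01 -2.80088869e-01]
pad t 0.56 [284.3 230.8] [473.  -34.4  75. ] [475.69608631 -34.52681852  56.44816502]
bearing t 0.34 [470.6 199.9] [ 567.  -540.6   75. ] [ 572.24667109 -550.50445707   50.8362382 ]
```

Run:
```python
import cv2
for n in 'st':
    i=cv2.imread(f'pics/{n}0.png'); c=i[120:300,170:410] ; cv2.imwrite(f'pics/{n}0c.png',cv2.resize(c,None,fx=3.3,fy=3.3,interpolation=cv2.INTER_CUBIC))
```

```text
(no output)
```

View pics/t0.png

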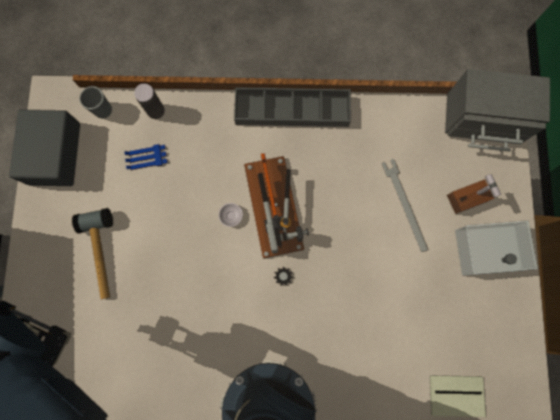

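```bash
ls pics
```

```text
s0.png
s0c.png
t0.png
t0c.png
```

View pics/s0.png

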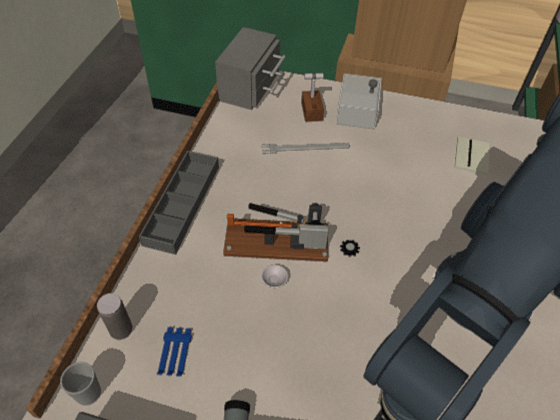

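View pics/t0c.png

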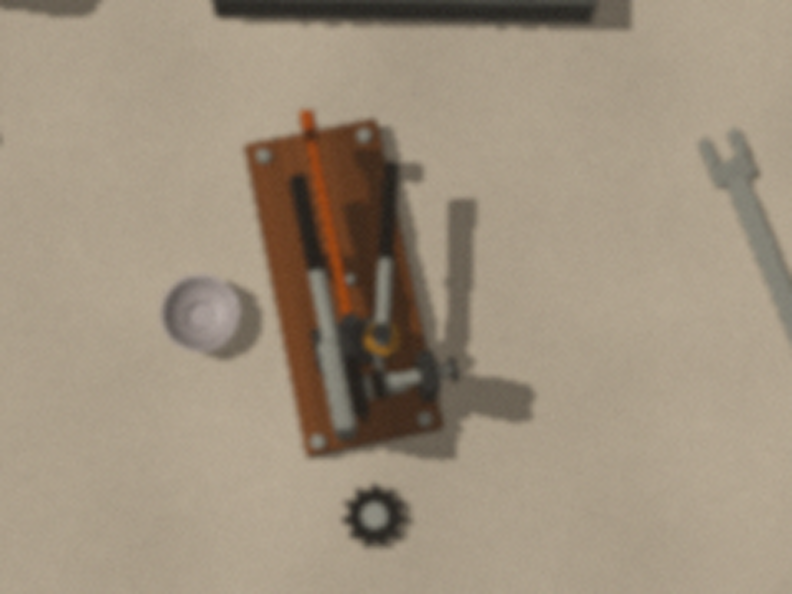

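View pics/s0c.png

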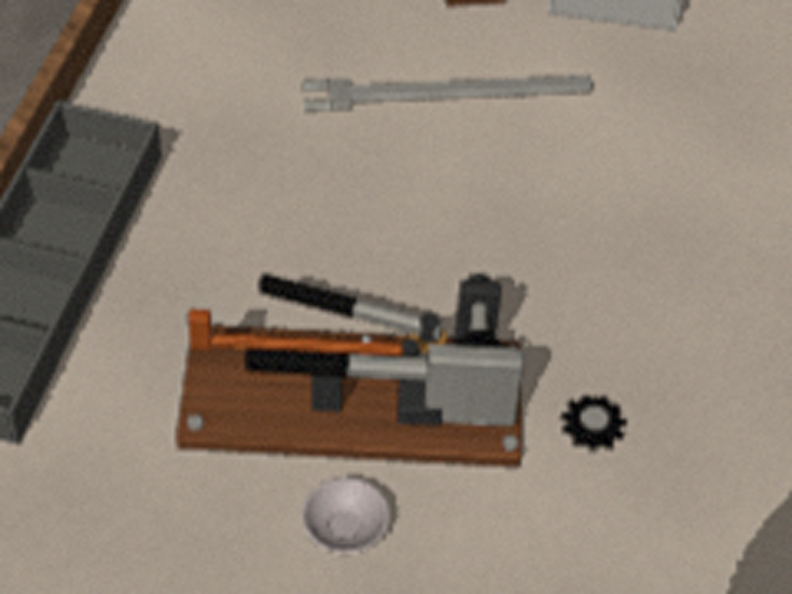

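```bash
cat > fit.py <<'E'
# plate outline corners by colour in top view; fit clamp pose with plate corners + points
from h import *
from scipy.optimize import least_squares
a=snap('side');b=snap('top')
obs=[]
loc=dict(clamp=(0,0,0),fixed_handle=(-5,-20,75),pulley_face=(100,0,75),handle=(60,22,75),release=(45,-2,75),lever_tab=(-122,-2,97))
for n,l in loc.items():
    for nm,p in (('s',a),('t',b)):
        r=robot.landmark_of(n,p)
        if r: obs.append((n,nm,p,r[0]['uv'],l))
def W(x,l):
    c,s=np.cos(x[2]),np.sin(x[2]); return np.array([x[0]+c*l[0]-s*l[1],x[1]+s*l[0]+c*l[1],l[2]])
f=lambda x:np.concatenate([proj(p,W(x,l))-uv for n,nm,p,uv,l in obs])
s=least_squares(f,[554,2,-2.9],loss='soft_l1',f_scale=1)
print(s.x)
for (n,nm,*_),r in zip(obs,f(s.x).reshape(-1,2)): print(n,nm,np.round(r,1))
m=robot.trace('clamp',b)
if m:
    m=m[0]['mask'].astype(np.uint8);print(m.sum(),cv2.minAreaRect(cv2.findNonZero(m)))
for p,nm in((a,'s'),(b,'t')):
    im=cv2.cvtColor(p['frame'],cv2.COLOR_RGB2BGR);im=cv2.resize(im[120:300,170:410],None,fx=3.3,fy=3.3,interpolation=cv2.INTER_CUBIC)
    def P(l):
        q=(proj(p,W(s.x,l))-[170,120])*3.3; return tuple(int(v) for v in q)
    c=[P((x,y,18)) for x,y in((140,60),(140,-60),(-140,-60),(-140,60))]
    for i in range(4): cv2.line(im,c[i],c[(i+1)%4],(0,255,0),1)
    for l in loc.values(): cv2.circle(im,P(l),3,(255,255,0),1)
    for d in (4,19): cv2.line(im,P((60,22,83)),P((60-145*np.cos(np.radians(d)),22+145*np.sin(np.radians(d)),83)),(255,0,255),1)
    cv2.imwrite(f'pics/fit_{nm}.png',im)
E
python3 fit.py
```

```text
[552.14229458  -1.23284715  -2.93671599]
clamp s [ 1.4 -1.6]
clamp t [-1.  -0.1]
fixed_handle s [-0.4  3.3]
fixed_handle t [-1.3 -0.4]
pulley_face s [ 0.4 -0.4]
pulley_face t [ 0.3 -3.2]
handle s [-1.7 -0.5]
handle t [-0.3  0.7]
release s [0.3 6.6]
release t [ 1.3 -1.3]
lever_tab s [ 0.6 -0.3]
lever_tab t [0.6 3.9]
4262 ((276.8025207519531, 203.4123077392578), (102.7578125, 50.43697738647461), 78.40782928466797)
```

The images show the clamp lying with its jaws towards the robot and the moving handle on the robot's right (world -y). The orange tab is at top px (263,155) and side px (231,220).

View pics/fit_t.png

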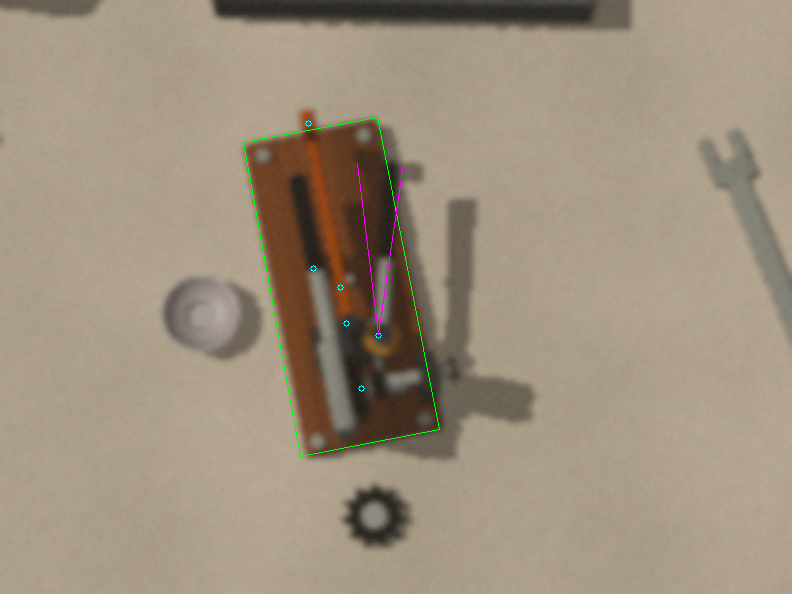

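View pics/fit_s.png

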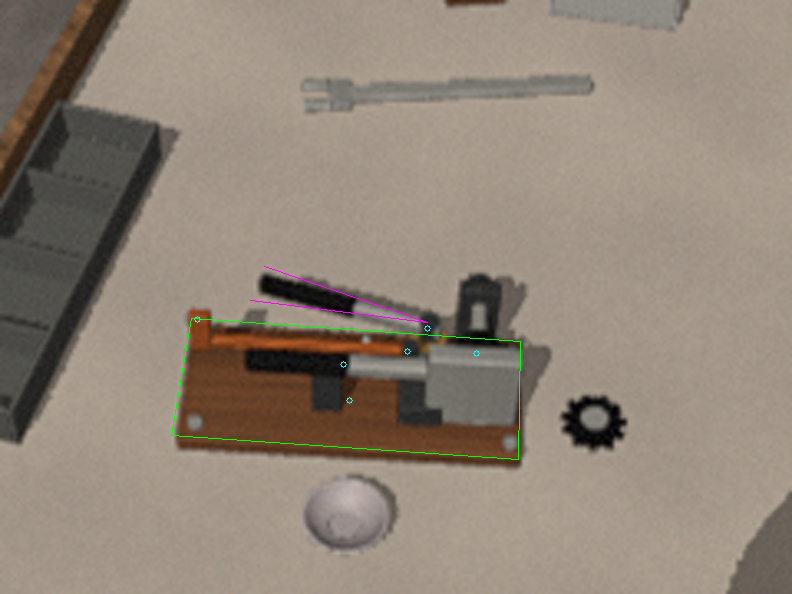

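```bash
python3 -m inch '0 0 0 0 0 0 -0.149; 0 0 0 0 0 0 -0.149; 0 0 0 0 0 0 -0.149; 0 0 0 0 0 0 -0.149; 0 -1 -2.5 0 0 0 0;0 -1.8 -4.3 0 0 0 0;0 -1.8 -4.3 0 0 0 0;0 -1.8 -4.3 0 0 0 0;0 -1.8 -4.3 0 0 0 0;0 -1.8 -4.3 0 0 0 0;0 -1.8 -4.3 0 0 0 0;0 -1.8 -4.3 0 0 0 0;0 -1.8 -4.3 0 0 0 0;0 -1.8 -4.3 0 0 0 0;0 0 0 0 0 0 0' 30
cat > w.py <<'E'
from h import *
import sys
from scipy.spatial.transform import Rotation as Ro
X=np.array([552.1,-1.2,-2.9367])
def C(w):
    c,s=np.cos(X[2]),np.sin(X[2]);d=np.array(w[:2])-X[:2];return np.array([c*d[0]+s*d[1],-s*d[0]+c*d[1],w[2]])
def where():
    o=robot.get_obs();c,s=np.cos(X[2]),np.sin(X[2])
    R=Ro.from_rotvec(o['eef_rot']).as_matrix();Rc=np.array([[c,s,0],[-s,c,0],[0,0,1]])
    F=Rc@np.array(o['wrist_force'])
    print('t',round(o['t'],2),'TCPclamp',np.round(C(o['position']),1),'Fclamp',np.round(F,2),'yaw err(tool z)',round(float(np.arctan2(-(Rc@R)[1,0],(Rc@R)[0,0])),3),'tilt',np.round((Rc@R)[:,2],3),'gap',round(o['finger_gap'],1))
    return o
if __name__=='__main__': where()
E
python3 w.py
```

```text
t: 3.25
position: [477.3, 125.0, 405.5]
eef_rot: [-0.334, 3.119, 0.003]
wrist_force: [-1.1, 0.9, -0.1]
finger_gap: 0.8
t 3.25 TCPclamp [  47.6 -138.8  405.5] Fclamp [ 0.89 -1.12 -0.14] yaw err(tool z) -0.008 tilt [-0.005 -0.001 -1.   ] gap 0.8
```

```bash
python3 -m inch '0 -1.8 -4.4 0 0 0 0;0 -1.8 -4.4 0 0 0 0;0 -1.8 -4.4 0 0 0 0;0 -1.8 -4.4 0 0 0 0;0 -1.8 -4.4 0 0 0 0;0 -1.5 -4 0 0 0 0;0 0 0 0 0 0 0;0 0 0 0 0 0 0'; python3 w.py
```

```text
t: 4.05
position: [638.8, -112.7, 404.7]
eef_rot: [-0.335, 3.119, 0.006]
wrist_force: [0.2, -0.1, -0.5]
finger_gap: -0.1
t 4.05 TCPclamp [-62.2 126.8 404.7] Fclamp [-0.22  0.14 -0.46] yaw err(tool z) -0.009 tilt [-0.005 -0.003 -1.   ] gap -0.1
```

```bash
python3 -m inch '0 1.5 1.5 3 0 0 0;0 0 0 4 0 0 0;0 0 0 4 0 0 0;0 0 0 3 0 0 0;0 0 0 0 0 0 0'; python3 w.py
python3 - <<'E'
from w import *
a=snap('side');b=snap('top')
o=robot.get_obs()
for p,nm in((a,'s'),(b,'t')):
    im=cv2.cvtColor(p['frame'],cv2.COLOR_RGB2BGR)[120:300,170:410];cv2.imwrite(f'pics/{nm}1.png',cv2.resize(im,None,fx=3.3,fy=3.3,interpolation=cv2.INTER_CUBIC))
    print(proj(p,np.array(o['position'])-[0,0,186]))
E
```

```text
t: 4.55
position: [619.3, -93.9, 262.9]
eef_rot: [-0.342, 3.115, 0.005]
wrist_force: [0.2, 0.1, 0.3]
finger_gap: 0.4
t 4.55 TCPclamp [-47.  104.4 262.9] Fclamp [-0.22 -0.09  0.33] yaw err(tool z) -0.014 tilt [-0.008 -0.003 -1.   ] gap 0.4
[261.88537411 191.97401034]
[307.08366578 177.49247337]
```

View pics/s1.png

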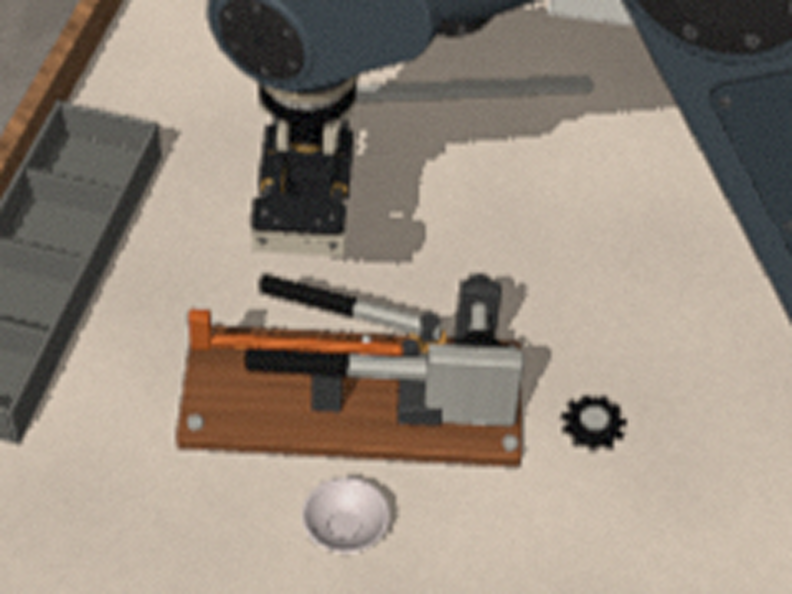

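View pics/t1.png

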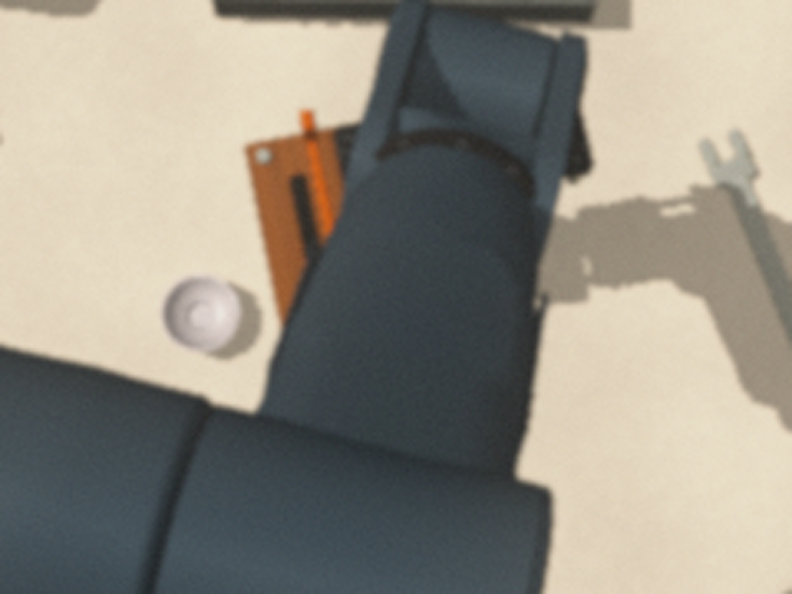

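Side view: the gripper body (zoom px 300,200) overhangs and hides the fingers. The handle end at (263,284) is untouched and everything stands clear. I'll feel for the handle now.

```bash
python3 -m inch '0 0 0 0.9 0 0 0;0 0 1 0 0 0 0;0 0 0.8 0 0 0 0;0 0 0 0 0 0 0;0 0 0 0 0 0 0'; python3 w.py;python3 -m inch '0 0 0.4 0 0 0 0;0 0 0.4 0 0 0 0;0 0 0 0 0 0 0' >/dev/null; python3 w.py
```

```text
t: 5.15
position: [617.7, -74.3, 263.8]
eef_rot: [-0.342, 3.101, -0.002]
wrist_force: [1.1, 0.5, 1.0]
finger_gap: 0.4
t 5.15 TCPclamp [-49.4  85.  263.8] Fclamp [-1.2  -0.29  1.02] yaw err(tool z) -0.015 tilt [-0.022  0.004 -1.   ] gap 0.4
t 5.45 TCPclamp [-49.3  76.5 264.3] Fclamp [-1.45 -1.   -0.61] yaw err(tool z) -0.015 tilt [-0.023  0.004 -1.   ] gap 0.6
```

```bash
python3 -c "
from h import *
st()"; python3 -m inch '0 0 0 0.9 0 0 0;0 0 0 0 0 0 0;0 0 0 0 0 0 0'; python3 w.py
```

```text
t 5.45
qpos [-0.183  0.636  1.577  0.006  0.906 -1.977]
position [615.938 -66.034 264.261]
eef_rot [-3.42e-01  3.10e+00 -3.00e-03]
wrist_force [ 1.22   1.275 -0.61 ]
torque [0.057 0.002 0.021]
finger_gap 0.602
t: 5.75
position: [616.1, -66.2, 254.1]
eef_rot: [-0.342, 3.1, -0.003]
wrist_force: [-0.3, -1.2, -1.0]
finger_gap: 0.2
t 5.75 TCPclamp [-49.5  76.6 254.1] Fclamp [ 0.49  1.11 -1.03] yaw err(tool z) -0.015 tilt [-0.022  0.004 -1.   ] gap 0.2
```

```bash
for i in 1; do python3 -m inch '0 0 0.2 0 0 0 0;0 0 0.2 0 0 0 0;0 0 0 0 0 0 0'>/dev/null; python3 w.py; python3 -m inch '0 0 0.3 0 0 0 0;0 0 0.2 0 0 0 0;0 0 0 0 0 0 0'>/dev/null; python3 w.py; python3 -m inch '0 0 0.3 0 0 0 0;0 0 0.2 0 0 0 0;0 0 0 0 0 0 0'>/dev/null; python3 w.py; done
```

```text
t 6.05 TCPclamp [-49.4  72.6 253.9] Fclamp [ 0.31  0.81 -0.2 ] yaw err(tool z) -0.014 tilt [-0.022  0.004 -1.   ] gap 0.3
t 6.35 TCPclamp [-49.6  68.3 254.7] Fclamp [ 1.65  4.66 -1.15] yaw err(tool z) -0.014 tilt [-0.024  0.007 -1.   ] gap 0.5
t 6.65 TCPclamp [-49.8  64.8 255.3] Fclamp [ 0.4   3.54 -1.06] yaw err(tool z) -0.015 tilt [-0.027  0.012 -1.   ] gap 0.3
```

```bash
python3 -m inch '0 0 0.2 0 0 0 0;0 0 0.2 0 0 0 0'>/dev/null; python3 w.py; python3 -m inch '0 0 0.2 0 0 0 0;0 0 0.2 0 0 0 0'>/dev/null; python3 w.py;  python3 -m inch '0 0 0.2 0 0 0 0'>/dev/null; python3 w.py
```

```text
t 6.85 TCPclamp [-49.8  62.  255.5] Fclamp [-1.14  6.69 -1.52] yaw err(tool z) -0.015 tilt [-0.029  0.015 -0.999] gap 0.8
t 7.05 TCPclamp [-50.   59.1 255.8] Fclamp [-0.44  8.16 -2.06] yaw err(tool z) -0.014 tilt [-0.031  0.018 -0.999] gap 0.5
t 7.15 TCPclamp [-50.   57.7 255.9] Fclamp [-0.75  8.67 -2.04] yaw err(tool z) -0.015 tilt [-0.032  0.02  -0.999] gap 0.5
```

```bash
python3 -m inch '0 0 0.2 0.02 -0.004 0.004 0'>/dev/null; python3 w.py; python3 -m inch '0 0 0.2 0.02 -0.004 0.004 0'>/dev/null; python3 w.py;  python3 -m inch '0 0 0.2 0.02 -0.004 0.004 0'>/dev/null; python3 w.py
```

```text
t 7.25 TCPclamp [-50.3  56.5 256.1] Fclamp [-4.92 10.43 -1.9 ] yaw err(tool z) -0.014 tilt [-0.03   0.019 -0.999] gap 0.5
t 7.35 TCPclamp [-50.8  55.4 256.4] Fclamp [-5.03  9.51 -2.19] yaw err(tool z) -0.014 tilt [-0.029  0.017 -0.999] gap 0.5
t 7.45 TCPclamp [-51.3  54.2 256.6] Fclamp [-2.76  7.57 -2.35] yaw err(tool z) -0.014 tilt [-0.028  0.016 -0.999] gap 0.6
```

```bash
python3 -m inch '0 0 0.2 0.02 -0.003 0.002 0'>/dev/null; python3 w.py; python3 -m inch '0 0 0.15 0.02 -0.002 0.002 0'>/dev/null; python3 w.py
```

```text
t 7.55 TCPclamp [-51.4  52.7 256.5] Fclamp [-0.53  3.84 -2.39] yaw err(tool z) -0.014 tilt [-0.027  0.014 -1.   ] gap 0.7
t 7.65 TCPclamp [-51.4  51.2 256.3] Fclamp [ 0.28 -0.96 -0.67] yaw err(tool z) -0.014 tilt [-0.025  0.012 -1.   ] gap 0.1
```

```bash
python3 -m inch '0 0 0.12 0.02 -0.002 0.002 0'>/dev/null; python3 w.py; python3 -m inch '0 0 0.12 0.02 0 0 0'>/dev/null; python3 w.py
```

```text
t 7.75 TCPclamp [-51.4  49.7 256.1] Fclamp [ 0.48  0.01 -0.67] yaw err(tool z) -0.014 tilt [-0.022  0.01  -1.   ] gap 0.3
t 7.85 TCPclamp [-51.3  48.2 255.9] Fclamp [0.47 6.38 0.27] yaw err(tool z) -0.014 tilt [-0.022  0.01  -1.   ] gap 0.2
```

```bash
python3 -m inch '0 0 0.05 0 0 0 0'>/dev/null; python3 w.py; python3 -m inch '0 0 0.1 0 0 0 0'>/dev/null; python3 w.py
```

```text
t 7.95 TCPclamp [-51.3  48.  256. ] Fclamp [ 0.92  7.03 -1.01] yaw err(tool z) -0.014 tilt [-0.023  0.011 -1.   ] gap 0.4
t 8.05 TCPclamp [-51.3  47.5 256.2] Fclamp [1.39 8.68 0.13] yaw err(tool z) -0.015 tilt [-0.023  0.012 -1.   ] gap 0.3
```

```bash
python3 -m inch '0 0 0.15 0 -0.002 0 0'>/dev/null; python3 w.py; python3 -m inch '0 0 0.15 0 -0.002 0 0'>/dev/null; python3 w.py
```

```text
t 8.15 TCPclamp [-51.2  47.1 256.4] Fclamp [ 1.57 14.91 -0.95] yaw err(tool z) -0.015 tilt [-0.023  0.013 -1.   ] gap 0.4
t 8.25 TCPclamp [-51.1  47.  256.6] Fclamp [ 2.64 14.87 -1.97] yaw err(tool z) -0.015 tilt [-0.024  0.014 -1.   ] gap 0.5
```

Firm stop after the force dip. Backing off now to check that it holds by itself.

```bash
python3 -m inch '0 0 -0.3 0 0.004 0 0;0 0 -0.3 0 0.004 0 0'>/dev/null; python3 w.py; python3 -m inch '0 0 -0.5 -0.1 0.003 0.01 0;0 0 -1 0 0 0.01 0;0 0 -2 0 0 0 0;0 0 -2 0 0 0 0;0 0 -1 -4 0 0 0;0 0 0 -4 0 0 0; 0 0 0 -4 0 0 0;0 0 0 -3 0 0 0;0 0 0 0 0 0 0'; python3 w.py
python3 - <<'E'
from w import *
a=snap('side');b=snap('top')
for p,nm in((a,'s'),(b,'t')):
    im=cv2.cvtColor(p['frame'],cv2.COLOR_RGB2BGR)[120:300,170:410];cv2.imwrite(f'pics/{nm}2.png',cv2.resize(im,None,fx=3.3,fy=3.3,interpolation=cv2.INTER_CUBIC))
E
```

```text
t 8.45 TCPclamp [-51.   53.1 256.8] Fclamp [0.32 0.45 0.76] yaw err(tool z) -0.015 tilt [-0.024  0.023 -0.999] gap 0.5
t: 9.35
position: [627.3, -109.0, 414.2]
eef_rot: [0.343, -3.12, 0.037]
wrist_force: [-0.3, 0.1, 0.2]
finger_gap: 0.6
t 9.35 TCPclamp [-51.7 120.8 414.2] Fclamp [ 0.3  -0.15  0.16] yaw err(tool z) -0.014 tilt [ 0.005  0.023 -1.   ] gap 0.6
```

View pics/s2.png

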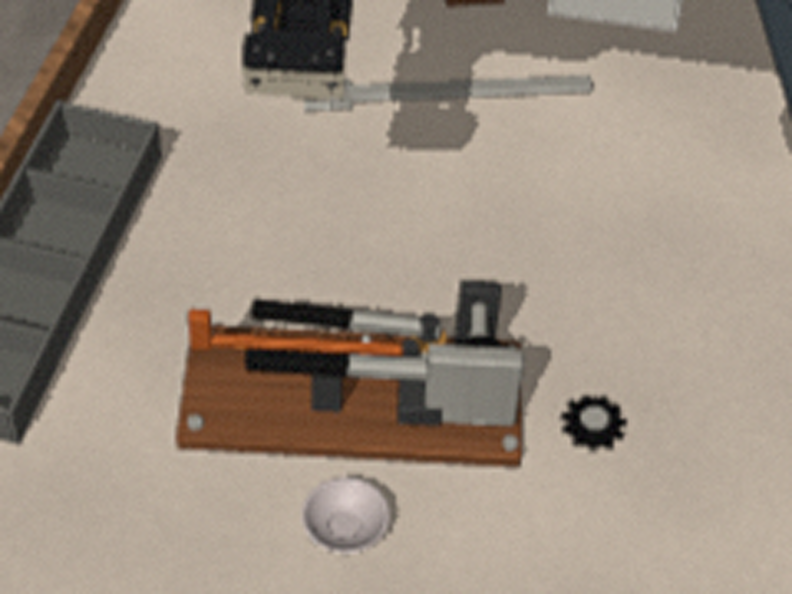

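The handle is locked: its end is at zoom px (253,308), nearly parallel with the fixed handle, with the hand away. Next, the lever tab at zoom px (200,325).

```bash
python3 -m inch '0 -1.8 3.9 0 -0.012 0 0;0 -1.8 3.9 0 -0.01 0 0;0 -1.8 3.9 0 0 0 0;0 -1.2 3 0 0 0 0;0 0 0 0 0 0 0; 0 0 0 0 0 0 0'>/dev/null; python3 w.py
```

```text
t 10.05 TCPclamp [-116.4  -30.5  397.2] Fclamp [0.3  0.74 0.11] yaw err(tool z) -0.012 tilt [ 0.027 -0.006 -1.   ] gap 0.1
```

View pics/t2.png

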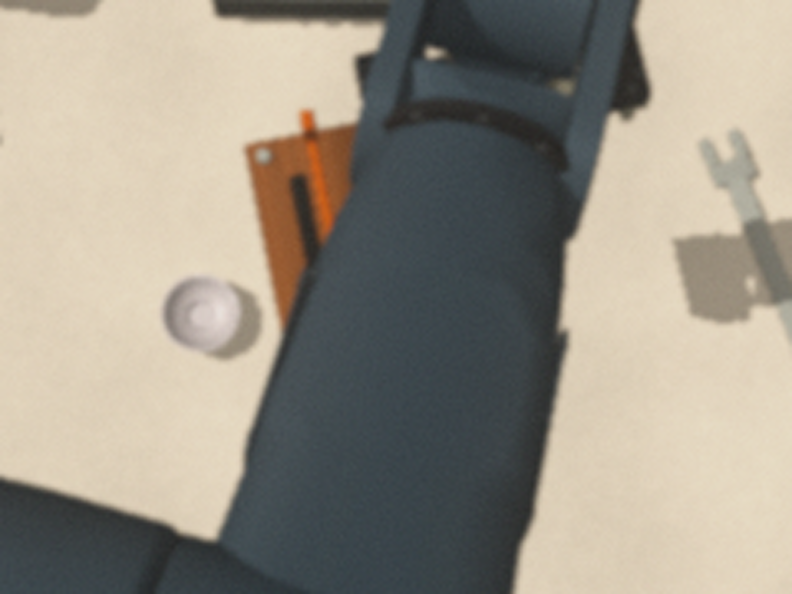

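```bash
python3 -m inch '0 -0.6 1 0 0 -0.02 0;0 0 0 4 0 -0.007 0;0 0 0 3 0 0 0;0 0 0 2 0 0 0;0 0 0 0 0 0 0; 0 0 0 0 0 0 0'>/dev/null; python3 w.py
```

```text
t 10.65 TCPclamp [-122.2  -37.6  302.9] Fclamp [-0.33 -0.2   0.48] yaw err(tool z) -0.005 tilt [-0.005 -0.006 -1.   ] gap 0.5
```

```bash
python3 -m inch '0 0 0 1.8 0 0 0;0 0 0 1.3 0 0 0;0 0 0 0 0 0 0; 0 0 0 0 0 0 0'>/dev/null; python3 w.py;  python3 - <<'E'
from w import *
a=snap('side')
im=cv2.cvtColor(a['frame'],cv2.COLOR_RGB2BGR)[120:300,170:410];cv2.imwrite('pics/s3.png',cv2.resize(im,None,fx=3.3,fy=3.3,interpolation=cv2.INTER_CUBIC))
E
```

```text
t 11.05 TCPclamp [-123.5  -36.6  275.6] Fclamp [ 0.34 -0.27  0.38] yaw err(tool z) -0.003 tilt [-0.012 -0.005 -1.   ] gap 0.5
```

View pics/s3.png

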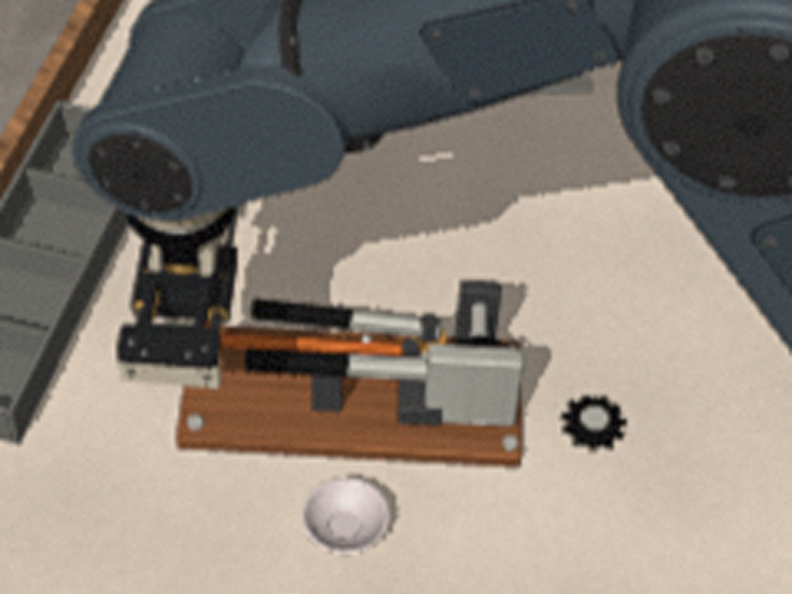

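Side view: the gripper is over the tab and hides it. The handles are at zoom px (253,308) and (250,360), still locked. I'll go a bit lower, then pull.

```bash
python3 -m inch '0 0 0 0.9 0 0 0;0 0 -0.5 0 0 0.006 0;0 0 -0.4 0 0 0.004 0;0 0 0 0 0 0 0'>/dev/null; python3 w.py;python3 -m inch '0 0 -0.4 0 0 0 0;0 0 -0.4 0 0 0 0'>/dev/null; python3 w.py; python3 -m inch '0 0 -0.4 0 0 0 0;0 0 -0.4 0 0 0 0'>/dev/null; python3 w.py
```

```text
t 11.5 TCPclamp [-124.   -26.8  267.6] Fclamp [ 0.38 -0.68  0.82] yaw err(tool z) -0.004 tilt [-0.003 -0.005 -1.   ] gap 0.6
t 11.7 TCPclamp [-124.1  -18.4  267.8] Fclamp [1.07 0.01 0.46] yaw err(tool z) -0.004 tilt [-0.003 -0.005 -1.   ] gap 0.7
t 11.9 TCPclamp [-124.1   -9.7  267.8] Fclamp [ 0.53 -0.5   0.06] yaw err(tool z) -0.004 tilt [-0.003 -0.005 -1.   ] gap 0.1
```

```bash
python3 -m inch '0 0.02 -0.4 0 0 0 0;0 0.02 -0.4 0 0 0 0'>/dev/null; python3 w.py
python3 - <<'E'
from w import *
a=snap('side')
im=cv2.cvtColor(a['frame'],cv2.COLOR_RGB2BGR)[120:300,170:410];cv2.imwrite('pics/s4.png',cv2.resize(im,None,fx=3.3,fy=3.3,interpolation=cv2.INTER_CUBIC))
E
```

```text
t 12.1 TCPclamp [-123.6   -0.9  267.7] Fclamp [ 0.94 -0.44  0.08] yaw err(tool z) -0.004 tilt [-0.003 -0.005 -1.   ] gap 0.6
```

View pics/s4.png

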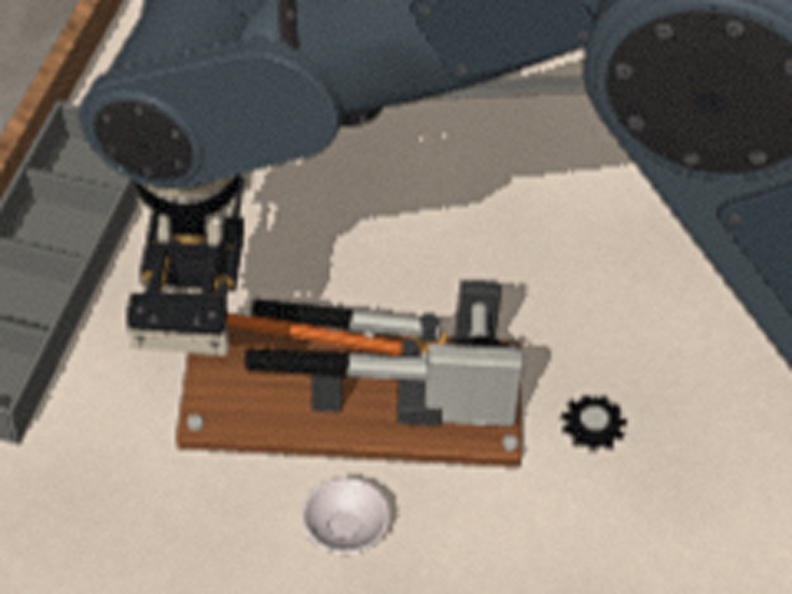

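The lever follows the finger: the orange bar now runs from zoom px (230,320) to (400,345).

```bash
for k in 1 2 3; do python3 -m inch '0 0.05 -0.3 0 0 0 0'>/dev/null; python3 w.py; done
```

```text
t 12.25 TCPclamp [-123.1    2.7  267.8] Fclamp [-0.03 -1.1   0.03] yaw err(tool z) -0.003 tilt [-0.003 -0.005 -1.   ] gap 0.7
t 12.35 TCPclamp [-122.6    5.9  267.8] Fclamp [ 0.22 -1.15 -0.42] yaw err(tool z) -0.003 tilt [-0.003 -0.005 -1.   ] gap 0.6
t 12.45 TCPclamp [-122.2    9.1  267.8] Fclamp [-0.11 -0.33 -0.11] yaw err(tool z) -0.003 tilt [-0.004 -0.005 -1.   ] gap 0.4
```

```bash
python3 -m inch '0 0.1 -0.3 0 0 0 0'>/dev/null; python3 w.py; python3 -m inch '0 0.1 -0.3 0 0 0 0'>/dev/null; python3 w.py; python3 -m inch '0 0.1 -0.3 0 0 0 0'>/dev/null; python3 w.py
```

```text
t 12.55 TCPclamp [-121.2   12.4  267.8] Fclamp [-1.87 -0.83 -1.02] yaw err(tool z) -0.003 tilt [-0.004 -0.005 -1.   ] gap 0.7
t 12.65 TCPclamp [-120.2   15.6  267.9] Fclamp [-1.52 -0.71 -0.51] yaw err(tool z) -0.004 tilt [-0.004 -0.005 -1.   ] gap 0.6
t 12.75 TCPclamp [-119.2   18.9  267.9] Fclamp [-1.76 -0.93  0.95] yaw err(tool z) -0.003 tilt [-0.005 -0.005 -1.   ] gap 0.6
```

```bash
python3 -m inch '0 0.1 -0.3 0 0 0 0'>/dev/null; python3 w.py; python3 -m inch '0 0.1 -0.2 0 0 0 0'>/dev/null; python3 w.py; python3 -m inch '0 0.1 -0.2 0 0 0 0'>/dev/null; python3 w.py
```

```text
t 12.85 TCPclamp [-118.2   22.1  268. ] Fclamp [-2.28 -2.65 -0.16] yaw err(tool z) -0.003 tilt [-0.005 -0.005 -1.   ] gap 0.2
t 12.95 TCPclamp [-117.4   24.1  268.1] Fclamp [-5.03 -3.48 -1.39] yaw err(tool z) -0.003 tilt [-0.006 -0.005 -1.   ] gap 0.3
t 13.05 TCPclamp [-116.6   26.   268.2] Fclamp [-7.15 -4.7  -1.58] yaw err(tool z) -0.003 tilt [-0.008 -0.006 -1.   ] gap 0.7
```

```bash
python3 -m inch '0 -0.05 -0.2 0 0 0.002 0'>/dev/null; python3 w.py; python3 -m inch '0 0 -0.2 0 0 0.002 0'>/dev/null; python3 w.py;python3 - <<'E'
from w import *
a=snap('side')
im=cv2.cvtColor(a['frame'],cv2.COLOR_RGB2BGR)[120:300,170:410];cv2.imwrite('pics/s5.png',cv2.resize(im,None,fx=3.3,fy=3.3,interpolation=cv2.INTER_CUBIC))
E
```

```text
t 13.15 TCPclamp [-117.    27.6  268.1] Fclamp [ 0.19 -7.9  -0.07] yaw err(tool z) -0.003 tilt [-0.006 -0.007 -1.   ] gap 0.3
t 13.25 TCPclamp [-117.    28.9  267.9] Fclamp [-1.32 -8.53  1.72] yaw err(tool z) -0.003 tilt [-0.003 -0.009 -1.   ] gap 0.5
```

View pics/s5.png

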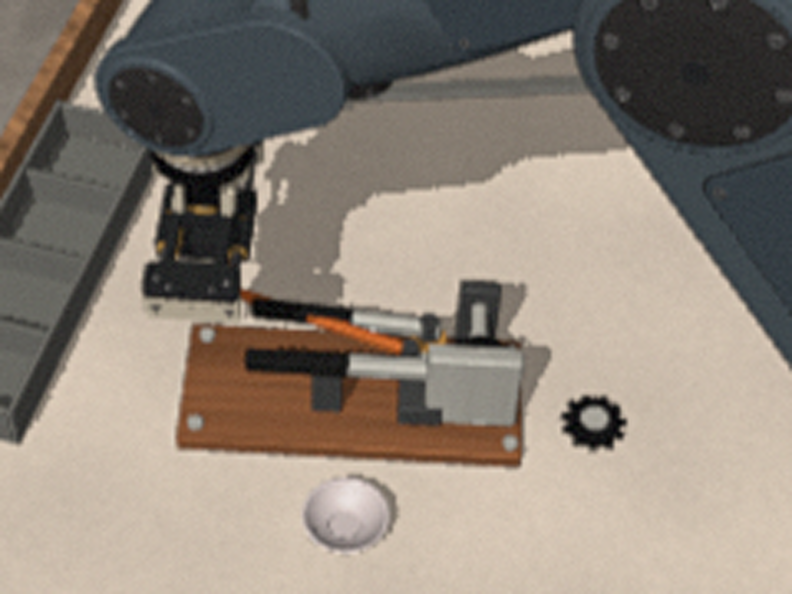

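The handle is still locked and the lever has passed under it. The unlatching resistance began at y≈21. I'll keep pulling in small steps.

```bash
python3 -m inch '0 0.05 -0.25 0.02 0.002 0.001 0'>/dev/null; python3 w.py; python3 -m inch '0 0.05 -0.25 0.02 0.002 0.001 0'>/dev/null; python3 w.py; python3 -m inch '0 0.04 -0.25 0.02 0.002 0.001 0'>/dev/null; python3 w.py
```

```text
t 13.4 TCPclamp [-116.6   30.9  267.8] Fclamp [-2.47 -7.71  2.75] yaw err(tool z) -0.003 tilt [-0.002 -0.008 -1.   ] gap 0.7
t 13.5 TCPclamp [-116.2   32.7  267.8] Fclamp [-1.88 -6.77  1.92] yaw err(tool z) -0.003 tilt [-0.001 -0.008 -1.   ] gap 0.5
t 13.6 TCPclamp [-115.8   34.7  267.8] Fclamp [-0.67 -3.62  2.6 ] yaw err(tool z) -0.004 tilt [-0.    -0.007 -1.   ] gap 0.4
```

```bash
python3 -m inch '0 0.05 -0.25 0 0 0 0'>/dev/null; python3 w.py; python3 -m inch '0 0.05 -0.25 0 0 0 0'>/dev/null; python3 w.py; python3 -m inch '0 0.04 -0.2 0 0 0 0'>/dev/null; python3 w.py
python3 - <<'E'
from w import *
a=snap('side')
im=cv2.cvtColor(a['frame'],cv2.COLOR_RGB2BGR)[120:300,170:410];cv2.imwrite('pics/s6.png',cv2.resize(im,None,fx=3.3,fy=3.3,interpolation=cv2.INTER_CUBIC))
E
```

```text
t 13.7 TCPclamp [-115.1   37.   267.8] Fclamp [ 0.93 -1.25  0.63] yaw err(tool z) -0.004 tilt [ 0.001 -0.007 -1.   ] gap 0.1
t 13.8 TCPclamp [-114.4   39.6  267.7] Fclamp [ 1.13 -2.44  1.81] yaw err(tool z) -0.004 tilt [ 0.001 -0.007 -1.   ] gap 0.3
t 13.9 TCPclamp [-113.9   41.9  267.6] Fclamp [ 0.33 -1.37  0.61] yaw err(tool z) -0.004 tilt [ 0.002 -0.007 -1.   ] gap 0.7
```

View pics/s6.png

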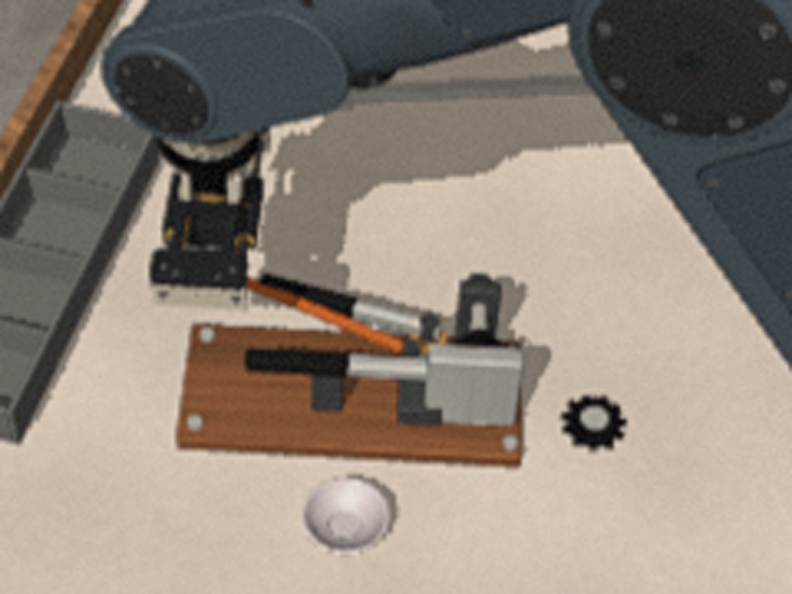

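The pliers have sprung open: the handle end is back at zoom px (263,282) and the jaw is retracted. I'll guide the lever back and let go.

```bash
python3 -m inch '0 -0.15 0.6 0 0 0 0;0 -0.15 0.7 0 0 0 0;0 -0.15 0.7 0 0 0 0;0 -0.15 0.7 0 0 0 0;0 -0.15 0.7 0 0 0 0;0 -0.1 0.7 0 0 0 0;0 -0.1 0.7 0 0 0 0;0 0 0.7 0 0 0 0;0 0 0.7 0 0 0 0;0 0 0.6 0 0 0 0;0 0 0 0 0 0 0'>/dev/null; python3 w.py
```

```text
t 15.05 TCPclamp [-123.9  -32.4  267.8] Fclamp [ 0.77  0.6  -0.87] yaw err(tool z) -0.005 tilt [ 0.002 -0.006 -1.   ] gap 0.2
```

```bash
python3 -m inch '0 0 0.3 -2 0 0 0;0 0 0 -4 0 0 0;0 0 0 -4 0 0 0;0 0 0 -3 0 0 0;0 1.8 4.3 0 0 0 0;0 1.8 4.3 0 0 0 0;0 1.8 4.3 0 0 0 0;0 1.8 4.3 0 0 0 0;0 1.8 4.3 0 0 0 0;0 1.8 4.3 0 0 0 0;0 1.8 4.3 0 0 0 0;0 1.8 4.3 0 0 0 0;0 1.8 4.3 0 0 0 0;0 0 0 0 0 0 0;0 0 0 0 0 0 0'; python3 w.py
python3 - <<'E'
from w import *
a=snap('side','s7.png');b=snap('top','t7.png')
for p,nm in((a,'s'),(b,'t')):
    im=cv2.cvtColor(p['frame'],cv2.COLOR_RGB2BGR)[150:270,200:360];cv2.imwrite(f'pics/{nm}7c.png',cv2.resize(im,None,fx=5,fy=5,interpolation=cv2.INTER_CUBIC))
    for n in('pad','bearing','handle_grip','lever_tab'):
        for r in robot.landmark_of(n,p)[:1]: print(nm,n,round(r['confidence'],2),np.round(C(atz(p,r['uv'],97 if n=='lever_tab' else 75)),1))
E
```

```text
t: 16.55
position: [419.7, 412.1, 406.8]
eef_rot: [-0.319, 3.123, 0.01]
wrist_force: [0.4, -0.3, 0.2]
finger_gap: 0.2
t 16.55 TCPclamp [  45.5 -431.6  406.8] Fclamp [-0.38  0.36  0.18] yaw err(tool z) 0.001 tilt [-0.003 -0.006 -1.   ] gap 0.2
s pad 0.28 [-46.1  50.5  75. ]
s handle_grip 0.52 [-46.2  51.2  75. ]
s lever_tab 0.55 [-113.6   -5.7   97. ]
t pad 0.52 [ 87.3 522.6  75. ]
t handle_grip 0.5 [-46.6  53.5  75. ]
t lever_tab 0.51 [-124.1   -7.3   97. ]
```

View pics/t7c.png

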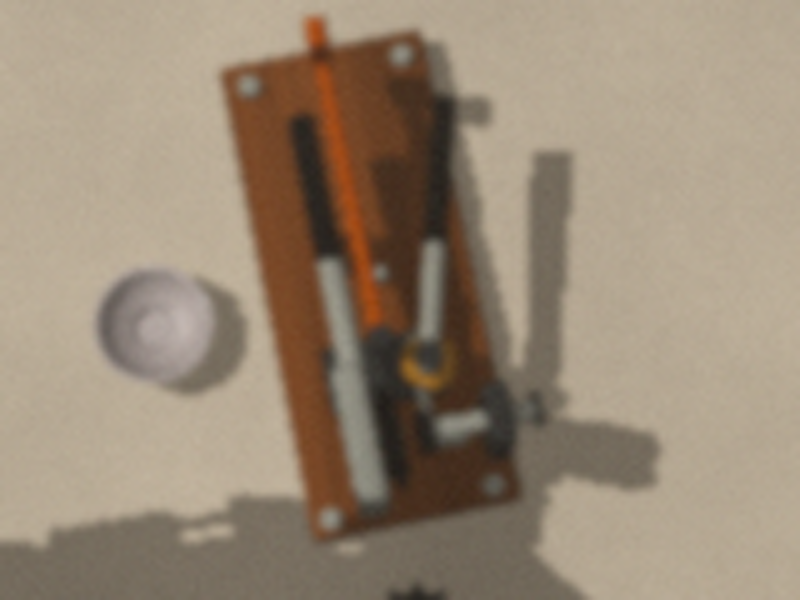

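View pics/s7c.png

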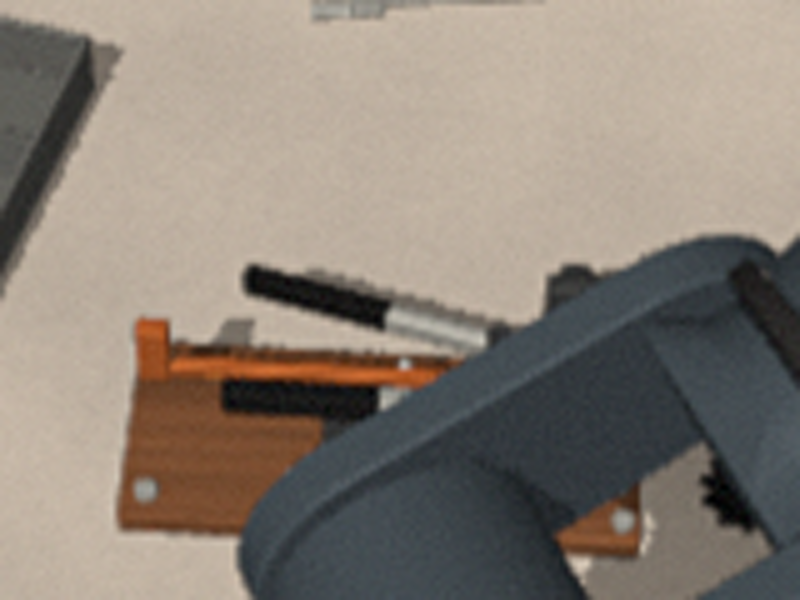

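View pics/t7.png

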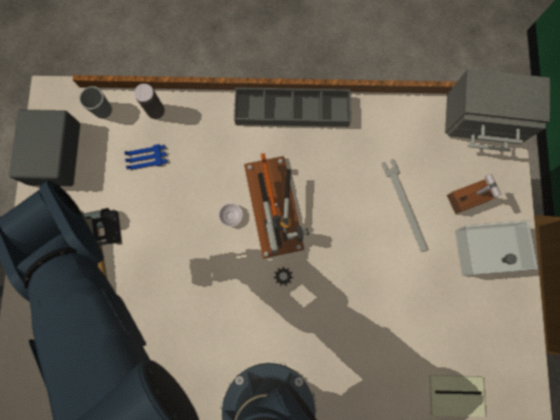

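Run:
```python
import cv2,numpy as np
a=cv2.imread('pics/t0.png')[215:255,260:310];b=cv2.imread('pics/t7.png')[215:255,260:310]
cv2.imwrite('pics/cmp.png',cv2.resize(np.hstack([a,b]),None,fx=8,fy=8,interpolation=cv2.INTER_CUBIC))
```

```text
(no output)
```

View pics/cmp.png

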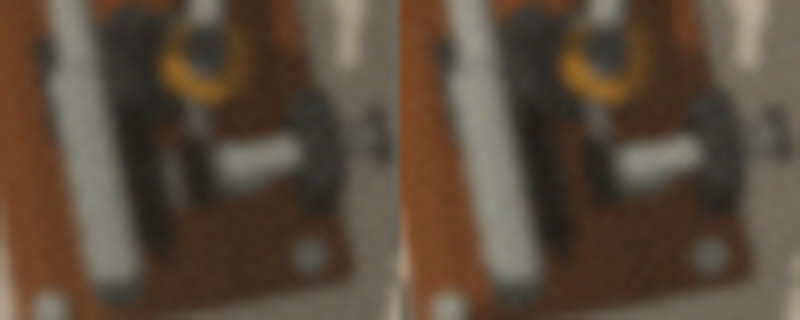

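The proud bearing, a light sliver between pulley and pad in the "before" crop at about (175,175), is gone in the "after" crop. A clear gap to the pad remains. Handing in.

```bash
python3 -c "
from bench import robot
print(robot.sign_off())"
```

```text
the job is handed in; nothing more can be done
None
```

The bearing is pressed home, the pliers are open again, and I handed the job in at about 17 s of the 61 s allowed.

**Locking:** I pushed the moving handle's outer face with the closed fingers. The push rose to about 10 N, fell to nothing at dead centre, then met the hard stop, where it peaked at about 15 N. When I backed the hand off, the force went to zero. The next picture showed the handle still shut with nothing touching it.

**Release:** I hooked the orange tab and pulled it, peaking at about 8.5 N. The pull then dropped and the handle sprang open. I led the lever back and let it go.

**Last checks:**
- **Pliers:** the handle is open and the lever is back at rest.
- **Bearing:** the sliver of bearing seen standing proud at the start is gone, and there is a clear gap to the pad. This is judged by eye on a small crop of the top view, because the networks did not locate the bearing or pad reliably there.
- **Surroundings:** the other things on the ledge look unmoved in the top view, except the mallet. It was partly hidden by the arm, though the gripper stayed well above it.
- **Disagreement:** the two cameras put the lever tab about 10 mm apart along the clamp. The pictures show it in the same place as at the start.

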